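# Index the bench lathe: red mark to the top, lock bar home

### The job

Lift the lock bar of the small lathe out of the index disc and throw it right back, turn the black handwheel until its red mark is straight up, then swing the bar over again so that its tooth drops fully home in the notch and locks the wheel there. Let go of everything, and do not knock over the green varnish can or the standing wooden baluster.

Things in the scene. Friction and masses are not known exactly. Their poses are not given: they have to be found in the camera images.
- lathe: Small grey and blue bench lathe, fixed; place and turn vary. Origin on the table straight under the handwheel's centre; x across the lathe, away from the robot; y along the level axle from handwheel to headstock; z up. Along y: handwheel at 0, index disc at 80 mm, blue headstock (x +-60) 115 to 200 mm, 180 mm high, then a wooden blank and the tailstock.
- wheel_centre (a point): Centre of the upright black spoked handwheel, on the axle, 130 mm above the table; axes as the lathe's. Diameter 180 mm; rim 24 mm thick along the axle, flat-sided, 68 to 90 mm from the axle; it can be pinched across its thickness along its top. It turns endlessly either way; friction (about 1 N at the rim) holds it where left. A tooth in a notch locks it.
- mark (a point): Red painted mark across the handwheel's rim, a stripe 14 mm wide; this point on its outer surface, 90 mm from the axle. It starts in the lower half of the wheel. When it is straight above the axle (within 2 degrees), its notch in the disc is under the bar's tooth.
- disc_top (a point): Fixed point over the axle at the upper edge of the steel index disc (110 mm diameter, 12 mm thick, turning with the handwheel, 80 mm along the axle from it), 185 mm above the table; the bar's tooth enters here. Six notches 60 degrees apart, 12 mm wide at the mouth, narrowing inward, one in line with the red mark; the tooth is 7 mm wide and enters 8 mm.
- lock_bar (a joint): Angle (rad) of the steel lock bar lying across the disc: 0 with the tooth fully home in a notch, about 0.15 resting on the disc between notches, 2.2 thrown back over the top, away from the robot, against its stop. It falls by its weight (250 g) to whichever side it is let go, changing at about 1.3. It starts lying on the disc, between notches or in a wrong one.
- bar_grip (a point): On the yellow tab at the bar's free end, moving with the bar: tab 14 mm (x) by 16 mm (y), turned up 30 mm from the bar; this point 16 mm below its end. Bar home: 44 mm nearer the robot than the axle, 215 mm above the table. Pinched from above across the 16 mm (along the axle), the bar pivots between the pads as it swings.
- bar_hinge (a point): Hinge of the lock bar, level and parallel to the axle, at mid-width of the bar (14 mm wide): fixed on the lathe 55 mm beyond the axle in x, 80 mm along y, 181 mm above the table; its lug stands 192 mm high. Axes as the lathe's. The grip point turns about it at a radius of 105 mm.
- varnish_mid (a point): Loose green varnish can standing upright beyond the handwheel, 76 mm diameter, 125 mm tall, this point half-way up; z along its height.
- baluster_mid (a point): Loose turned wooden baluster standing upright on its end beyond the lathe, 40 mm diameter, 150 mm tall, this point half-way up; z along its height.

How it is judged:
By the outcome, as a careful person would: the job done as asked, in the order asked, and still so for the second after the job is handed in, with the robot touching nothing.
It also fails if it takes over 72 s, if anything falls off the work surface, if the arm or the gripper's body presses on something with over 40 N, if the wrist force passes 120 N, or if a joint passes its speed limit or range.

### The arm

A 7-joint arm with a two-finger parallel gripper is mounted at the origin on the work surface. World frame = base frame: x ahead of the robot, y to its left, z up, the work surface at z = 0. Lengths are in m, angles in rad, forces in N, time in s.
With the tool pointing down it reaches from about 0.35 to 0.9 m from the base axis. Payload 8.1 kg.
Tool frame: the origin (TCP) lies midway between the tips of the shut fingers; the grasp point (between the pads) lies 19 mm behind it; z points along the fingers, y is the direction in which the jaws open and shut (so a half turn about z gives the same grasp; the last joint's range is limited). The gripper opens to 92 mm and grips with 3 to 60 N. Pads are 19 mm wide; open, the fingers measure 130 mm over their backs; the gripper's body (75 mm by 190 mm) begins 47 mm behind the grasp point.
Start: joints at [1.024, 0.434, 0.025, 1.573, -0.012, 1.134, -0.075], TCP at [0.268, -0.564, 0.191] pointing down, gripper open.
Joint ranges: [-2.62, 2.62], [-0.44, 2.09], [-1.27, 1.32], [0.08, 2.57], [-1.32, 4.46], [0.12, 2], [-2.74, 2.74]. Speed limits (rad/s): [2.22, 2.22, 3.01, 3.01, 3.14, 3.14, 3.14].

### API

Orientations are given as a rotation vector (axis times angle).
In Python, from station import arm, eyes gives the robot as it stands.
- The arm moves only by the tool servo_tool, never from a script. Its argument "targets" is text: rows parted by semicolons, each of 7 numbers parted by spaces: the shift along the tool's x, y, z in cm, then the turn, a rotation vector about the tool's x, y, z in degrees, then the closure, from -1 (fully open) to 1 (shut). In form: tx ty tz ax ay az fingers; .... A call has 1 to 8 rows; each row shifts and turns the commanded pose from where the row before left it, along the tool's axes as they then stand; what a row does not reach is not made up. A row lasts 1/8 s, in which the tool goes at most 62.5 mm and 10.7 degrees, less where a joint would pass 70% of its speed; a pose out of reach is approached as far as the arm can. A call is refused whole if a number of a shift passes 6.25 or a number of a turn 10.7, either way. A call with a gripper value outside its range is refused whole. The fingers move at their own pace and stop on an object; "grip_force" is the grip in N (left out, the last holds). Time passes only in rows, so rows that do not move let the fingers close. It gives the time, the measured TCP pose, the force and the opening at its end, in the units of the state.
- arm.sense(): the state, without advancing time (a new reading comes with each control period).
- eyes.grab_frame(name): name is "side" or "top"; returns (picture, depth): 384x512x3 uint8, red, green, blue; 384x512 float32, m along the optical axis (not along the pixel's ray), 0 where there is no reading.
- eyes.camera_info(name): a dict with "K" (3x3 intrinsics, pixels), "world_from_camera" (4x4, takes a point from camera to world coordinates). Camera axes: x right, y down, z forward; pixel columns grow to the right and rows downward; lengths in m; the calibration is good to about 2 mm. A picture is of the moment at which its call begins. camera_info takes no time and is no camera call.
- arm.job_done(): hands the job in, once; it reports no verdict.
The state is a dict: "t": time; "joint_positions": joint angles; "qd": joint speeds; "joint_torque": joint torques, N m; "eef_pos": TCP position; "tool_rot": TCP orientation; "force": force on the tool from outside, world axes, zero at the start; "ft_torque": the same for the moment, N m; "width": finger opening in m.
Only numpy, scipy, OpenCV 4.12 (cv2) and the standard library are available. Lean on these libraries where they do the work, as an engineer would, in place of code of your own. Each camera call takes 0.05 s, during which the arm holds its last target. There are 200 camera calls.

## Working session

There is one attempt and no reset: what is moved stays moved. The work goes in short steps, Python scripts to look and compute and a tool call to move; the robot and the scene stay as the last step left them, time stands still between calls to the robot, and variables do not carry over. Pictures are saved under pics/ and viewed, about 8 in all and at most 12, crops included, and the job is handed in when it is done.

Besides the shell and the picture viewer there is one more tool, called after ">>>" as name(argument=value, ...) on one line, values as JSON. servo_tool: Moves the arm, as the interface text tells. Its arguments: {"type":"object","properties":{"targets":{"type":"string"},"grip_force":{"type":"number"}},"required":["targets"]}

```bash
mkdir -p pics; ls; cat > h.py <<'E'
import numpy as np, cv2
from station import arm, eyes
from scipy.spatial.transform import Rotation as R
def grab(n,name,crop=None,s=1):
    p,d=eyes.grab_frame(n); np.save(f'{name}_d.npy',d); np.save(f'{name}_p.npy',p)
    im=p[:,:,::-1]
    if crop: x0,y0,x1,y1=crop; im=im[y0:y1,x0:x1]
    cv2.imwrite(f'pics/{name}.png',cv2.resize(im,None,fx=s,fy=s,interpolation=cv2.INTER_CUBIC))
    return p,d
def w(n,u,v,z):
    c=eyes.camera_info(n);K=np.array(c['K']);T=np.array(c['world_from_camera'])
    return (T@np.array([(u-K[0,2])/K[0,0]*z,(v-K[1,2])/K[1,1]*z,z,1]))[:3]
def px(n,P):
    c=eyes.camera_info(n);K=np.array(c['K']);T=np.linalg.inv(np.array(c['world_from_camera']))
    q=K@(T@np.append(P,1))[:3]; return q[:2]/q[2]
E
python3 - <<'E'
from h import *
a,_=grab('side','s0'); b,_=grab('top','t0')
cv2.imwrite('pics/a0.png',cv2.resize(np.hstack([a,b])[:,:,::-1],(800,300)))
for n in('side','top'):
    c=eyes.camera_info(n);print(np.round(c['K'],1),np.round(c['world_from_camera'],3))
print(arm.sense())
E
```

```text
pics
[[496.6   0.  256.3]
 [  0.  496.6 191.4]
 [  0.    0.    1. ]] [[ 0.986 -0.124  0.112  0.494]
 [-0.166 -0.633  0.756 -0.909]
 [-0.022 -0.764 -0.645  0.832]
 [ 0.     0.     0.     1.   ]]
[[352.6   0.  256.2]
 [  0.  352.6 188.3]
 [  0.    0.    1. ]] [[ 0.015 -0.988  0.152  0.512]
 [-1.    -0.011  0.028 -0.105]
 [-0.026 -0.152 -0.988  0.857]
 [ 0.     0.     0.     1.   ]]
{'t': 0.1, 'joint_positions': array([ 1.02439016,  0.43516665,  0.02496914,  1.5739868 , -0.01158889,
        1.13398285, -0.07509859]), 'qd': array([-0.00094592, -0.00280312, -0.00195967, -0.00416321,  0.00019119,
       -0.00065174, -0.00124107]), 'joint_torque': array([ 4.03472208e-03, -6.69127536e+01,  9.88624692e-01, -3.15144789e+01,
       -6.04769820e-02,  3.74990806e-02,  2.34198001e-05]), 'eef_pos': array([ 0.26809831, -0.56403152,  0.19032261]), 'tool_rot': array([-3.06328672e+00, -6.91039181e-01,  6.89560309e-04]), 'force': array([-0.32560241,  0.20591286, -0.11664137]), 'ft_torque': array([-0.06344274,  0.0182299 ,  0.00119462]), 'width': 0.09145998647943993}
```

View pics/s0.png

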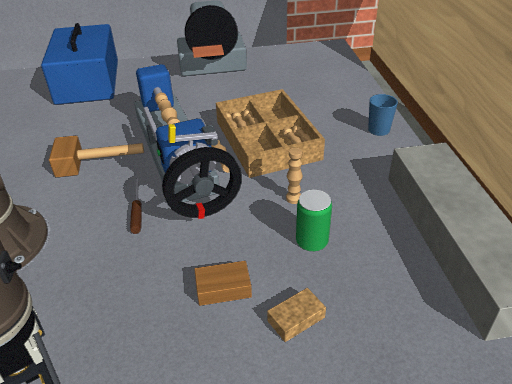

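View pics/t0.png

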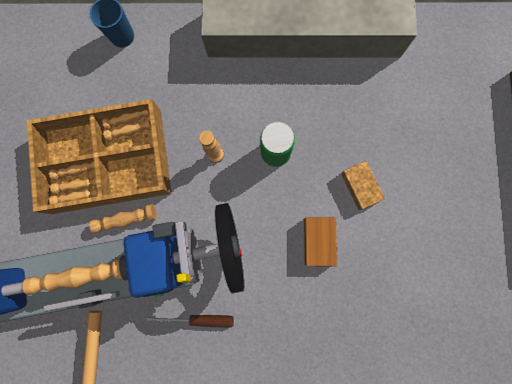

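Side: wheel hub at about (203,187), red mark at the bottom (201,211), yellow tab at (172,132), can (314,220), baluster (294,175). Top: wheel (230,247), tab (183,278). Now I fit the lathe pose.

```bash
cat > fit.py <<'E'
from h import *
from scipy.optimize import least_squares
p=np.load('s0_p.npy').astype(int);d=np.load('s0_d.npy')
def pts(n,m,d): return np.array([w(n,u,v,d[v,u]) for v,u in zip(*np.nonzero(m)) if d[v,u]>0])
m=np.zeros(d.shape,bool); m[140:222,158:246]=1; m&=(p.max(2)<50)
P=pts('side',m,d); P=P[(P[:,2]>.03)&(P[:,2]<.23)]
print(len(P),P.mean(0))
# face plane vertical: n=(cos a.. ) yaw: lathe x=(c,s), y=(-s,c)
def res(q):
    x,y,a=q; ex=np.array([np.cos(a),np.sin(a),0]);ey=np.array([-np.sin(a),np.cos(a),0])
    r=P-[x,y,.13]; X=r@ex;Y=r@ey;rho=np.hypot(X,r[:,2])
    dist=np.hypot(np.maximum(0,np.maximum(.068-rho,rho-.09)),np.maximum(0,abs(Y)-.012))
    ins=np.minimum(np.minimum(rho-.068,.09-rho),.012-abs(Y)).clip(0)
    return dist+ins
best=min((least_squares(res,[*P.mean(0)[:2],a],loss='soft_l1',f_scale=.003) for a in np.linspace(-1,1,9)),key=lambda s:s.cost)
x,y,a=best.x; print('lathe',x,y,a,np.degrees(a),'res',np.median(res(best.x)))
ex=np.array([np.cos(a),np.sin(a),0]);ey=np.array([-np.sin(a),np.cos(a),0])
# red, yellow
L=lambda W:np.array([(W-[x,y,0])@ex,(W-[x,y,0])@ey,(W)@[0,0,1]])
for n,f in(('side','s0'),('top','t0')):
    p=np.load(f+'_p.npy').astype(int);d=np.load(f+'_d.npy')
    for nm,mm in(('red',(p[:,:,0]>140)&(p[:,:,1]<50)&(p[:,:,2]<50)),('yel',(p[:,:,0]>180)&(p[:,:,1]>150)&(p[:,:,2]<80)),('grn',(p[:,:,1]>90)&(p[:,:,0]<60)&(p[:,:,2]<80))):
        Q=pts(n,mm,d)
        if len(Q): 
            q=np.median(Q,0);print(n,nm,len(Q),q.round(4),'lathe',L(q).round(4),'max z',Q[:,2].max().round(3))
for u,v in((203,187),(294,175)): print(w('side',u,v,np.load('s0_d.npy')[v,u]),L(w('side',u,v,np.load('s0_d.npy')[v,u])))
for nm,q in(('hinge',[.055,.08,.181]),('tab home',[-.044,.08,.215]),('wheeltop',[0,0,.22]),('c',[0,0,.13])):
    W=np.array([x,y,0])+q[0]*ex+q[1]*ey+[0,0,q[2]]; print(nm,W.round(4),px('side',W).round(),px('top',W).round())
E
python3 fit.py
```

```text
2777 [ 0.49773956 -0.04057491  0.14258537]
lathe 0.5030473280078841 -0.035073805828012276 0.20283696067294246 11.62170177582066 res 0.001201924572740723
side red 88 [ 0.4907 -0.0499  0.0628] lathe [-0.015  -0.012   0.0628] max z 0.069
side yel 98 [0.4494 0.0277 0.2311] lathe [-0.0399  0.0723  0.2311] max z 0.31Traceback (most recent call last):
  File "fit.py", line 23, in <module>
    Q=pts(n,mm,d)
  File "fit.py", line 4, in pts
    def pts(n,m,d): return np.array([w(n,u,v,d[v,u]) for v,u in zip(*np.nonzero(m)) if d[v,u]>0])
                                     ~^^^^^^^^^^^^^^
  File "h.py", line 11, in w
    c=eyes.camera_info(n);K=np.array(c['K']);T=np.array(c['world_from_camera'])
ValueError: time passes only in moves, steps and waits
```

```bash
python3 - <<'E'
s=open('h.py').read()
s=s.replace("def w(n,u,v,z):\n    c=eyes.camera_info(n)","CI={n:eyes.camera_info(n) for n in('side','top')}\ndef w(n,u,v,z):\n    c=CI[n]").replace("def px(n,P):\n    c=eyes.camera_info(n)","def px(n,P):\n    c=CI[n]")
open('h.py','w').write(s)
E
python3 fit.py
```

```text
2777 [ 0.49773956 -0.04057491  0.14258537]
lathe 0.5030473280078841 -0.035073805828012276 0.20283696067294246 11.62170177582066 res 0.001201924572740723
side red 88 [ 0.4907 -0.0499  0.0628] lathe [-0.015  -0.012   0.0628] max z 0.069
side yel 98 [0.4494 0.0277 0.2311] lathe [-0.0399  0.0723  0.2311] max z 0.31
side grn 942 [ 0.7306 -0.1642  0.0654] lathe [ 0.1969 -0.1723  0.0654] max z 0.139
top red 6 [ 0.4934 -0.049   0.067 ] lathe [-0.0122 -0.0117  0.067 ] max z 0.124
top yel 78 [0.4523 0.0376 0.2457] lathe [-0.0351  0.0814  0.2457] max z 0.248
top grn 29 [ 0.7105 -0.1517  0.1167] lathe [ 0.1797 -0.156   0.1167] max z 0.141
[ 0.50236381 -0.05323842  0.13409195] [-0.00432875 -0.01765453  0.13409195]
[0.72266812 0.00444576 0.08956391] [ 0.22307953 -0.005533    0.08956391]
hinge [0.5408 0.0544 0.181 ] [214. 140.] [183. 226.]
tab home [0.4438 0.0344 0.215 ] [170. 138.] [187. 280.]
wheeltop [ 0.503  -0.0351  0.22  ] [199. 151.] [226. 247.]
c [ 0.503  -0.0351  0.13  ] [203. 183.] [231. 247.]
```

```bash
cat > st.py <<'E'
from h import *
O=np.array([.5030,-.0351,0]);a=.2028
B=np.array([[np.cos(a),np.sin(a),0],[-np.sin(a),np.cos(a),0],[0,0,1]])
L=lambda W:B@(np.asarray(W)-O)
Wd=lambda l:B.T@np.asarray(l)+O
S=np.diag([1,-1,-1])   # aligned tool axes in lathe frame
def state(tgt=None):
    s=arm.sense(); r=R.from_rotvec(s['tool_rot']); l=L(s['eef_pos'])
    err=(r.inv()*R.from_matrix(B.T@S)).as_rotvec(degrees=True)
    print('t',s['t'],'tcp lathe mm',(l*1000).round(1),'turn needed deg',err.round(1),'F lathe',(B@s['force']).round(1),'w',round(s['width'],4))
    if tgt is not None: print('shift cm (aligned tool)',(S@(np.asarray(tgt)-l)*100).round(2),'present tool',(r.inv().as_matrix()@B.T@(np.asarray(tgt)-l)*100).round(2))
    return s
E
python3 -c "
from st import *
state([-.0378,.0805,.30])"
```

```text
t 0.1 tcp lathe mm [-336.6 -470.8  190.3] turn needed deg [-0.1  0.  13.8] F lathe [-0.3  0.3 -0.1] w 0.0915
shift cm (aligned tool) [ 29.88 -55.13 -10.97] present tool [ 42.17 -46.42 -10.91]
```

>>> servo_tool(targets="0 0 -5 0 0 6.9 0; 0 0 -5 0 0 6.9 0; 2.5 -4.5 0 0 0 0 0; 2.5 -4.5 0 0 0 0 0; 2.5 -4.5 0 0 0 0 0; 2.5 -4.5 0 0 0 0 0; 2.5 -4.5 0 0 0 0 0; 2.5 -4.5 0 0 0 0 0", grip_force=15)

```text
t: 1.1
eef_pos: [0.3609, -0.268, 0.2909]
tool_rot: [-3.125, -0.318, 0.0]
force: [0.8, -0.6, 0.4]
width: 0.0457
```

>>> servo_tool(targets="2.5 -4.5 0 0 0 0 0; 2.5 -4.5 0 0 0 0 0; 2.5 -4.5 0 0 0 0 0; 2.5 -4.5 0 0 0 0 0; 0 0 0 0 0 0 0; 0 0 0 0 0 0 0")

```text
t: 1.85
eef_pos: [0.4222, -0.074, 0.2908]
tool_rot: [3.125, 0.318, -0.001]
force: [-1.1, 0.0, -0.4]
width: 0.0459
```

```bash
python3 -c "
from st import *
state([-.0378,.0805,.30])"
```

```text
t 1.85 tcp lathe mm [-87.  -21.8 290.8] turn needed deg [0. 0. 0.] F lathe [-1.1  0.3 -0.4] w 0.0459
shift cm (aligned tool) [  4.92 -10.23  -0.92] present tool [  4.92 -10.23  -0.93]
```

>>> servo_tool(targets="2.5 -5.1 0 0 0 0 0; 2.4 -5.1 0 0 0 0 0; 0 0 2 0 0 0 0; 0 0 2 0 0 0 0; 0 0 2 0 0 0 0; 0 0 1 0 0 0 0; 0 0 1 0 0 0 0; 0 0 0 0 0 0 0")

```text
t: 2.85
eef_pos: [0.4498, 0.036, 0.2107]
tool_rot: [3.125, 0.317, -0.001]
force: [-1.0, 0.2, -0.1]
width: 0.0461
```

```bash
python3 -c "
from st import *
state([-.0378,.0805,.21])
grab('side','s1',(100,80,300,230),4)"
```

```text
t 2.85 tcp lathe mm [-37.8  80.4 210.7] turn needed deg [ 0.  0. -0.] F lathe [-0.9  0.4 -0.1] w 0.0461
shift cm (aligned tool) [ 0.   -0.01  0.07] present tool [ 0.   -0.01  0.07]
```

View pics/s1.png

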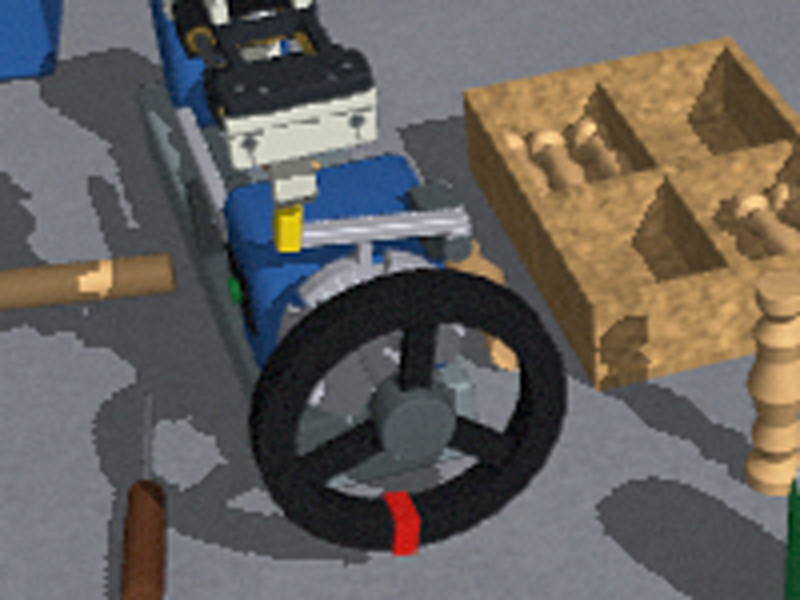

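```bash
python3 -c "
from st import *
d=np.load('s1_d.npy')
for u,v in((175,122),(174,126),(174,128),(172,133),(172,137),(175,115),(160,115),(190,110)): print(u,v,d[v,u].round(3),(L(w('side',u,v,d[v,u]))*1000).round(1))
for l in([-.038,.05,.211],[-.038,.0805,.211],[-.038,.11,.211],[-.038,.05,.23]): print(l,px('side',Wd(l)).round(1))
"
```

```text
175 122 1.037 [-35.1  37.5 278.1]
174 126 1.045 [-38.   40.1 267.5]
174 128 1.048 [-38.6  40.5 262.4]
172 133 1.089 [-39.8  70.3 232. ]
172 137 1.098 [-40.8  72.4 220.5]
175 115 0.976 [-40.6  -7.  321.3]
160 115 0.961 [-69.8  -9.4 329.8]
190 110 0.983 [ -9.4  -5.6 324.5]
[-0.038, 0.05, 0.211] [176.3 145.6]
[-0.038, 0.0805, 0.211] [172.9 138.4]
[-0.038, 0.11, 0.211] [169.8 131.7]
[-0.038, 0.05, 0.23] [175.2 138.4]
```

```bash
python3 -c "
from st import *
d0=np.load('s1_d.npy')
p,d=grab('side','s2',(130,60,230,160),5);state()
for u,v in((175,122),(174,126),(174,128),(172,133),(175,137),(176,142),(175,115)): print(u,v,d[v,u].round(3),(L(w('side',u,v,d[v,u]))*1000).round(1))
print(abs(d-d0).max())
"
```

```text
t 2.95 tcp lathe mm [-37.2  80.7 211.5] turn needed deg [ 0. -0. -0.] F lathe [-0.7  0.1  1. ] w 0.0457
175 122 1.041 [-34.5  41.1 275.9]
174 126 1.044 [-38.2  39.4 268. ]
174 128 1.048 [-38.7  39.8 262.8]
172 133 1.093 [-39.2  74.  229.6]
175 137 1.103 [-33.9  74.3 217.5]
176 142 1.162 [-26.5 116.4 175.4]
175 115 0.974 [-40.8  -8.3 322.2]
3.4662685
```

View pics/s2.png

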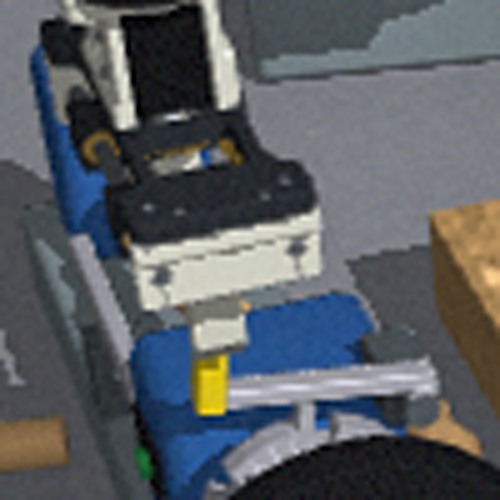

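>>> servo_tool(targets="0 0 0 0 0 0 1; 0 0 0 0 0 0 1; 0 0 0 0 0 0 1; 0 0 0 0 0 0 1; 0 0 0 0 0 0 1", grip_force=15)

```text
t: 3.58
eef_pos: [0.45, 0.0365, 0.2111]
tool_rot: [3.125, 0.318, 0.0]
force: [-0.1, -0.1, 0.6]
width: 0.0018
```

```bash
python3 -c "
from st import *
p,d=grab('side','s3');q,e=grab('top','t3');state()
c=lambda im,x,y,X,Y,s:cv2.resize(im[y:Y,x:X,::-1],None,fx=s,fy=s,interpolation=cv2.INTER_CUBIC)
cv2.imwrite('pics/c3.png',np.hstack([c(p,130,60,230,160,4),c(q,130,210,230,310,4)]))
"
```

```text
t 3.675 tcp lathe mm [-37.5  80.8 211.1] turn needed deg [ 0. -0.  0.] F lathe [-0.2 -0.   0.4] w 0.0006
```

View pics/c3.png

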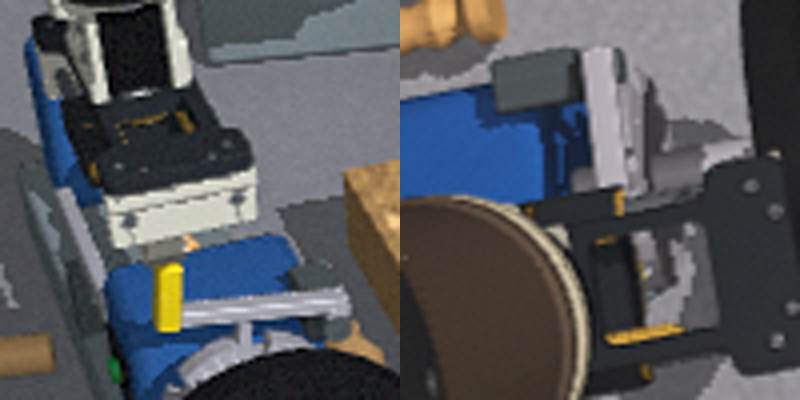

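```bash
python3 -c "
from st import *
d=np.load('s2_d.npy')
for v in range(120,134): print(v,(L(w('side',174,v,d[v,174]))*1000).round(1), (L(w('side',162,v,d[v,162]))*1000).round(1))
"
```

```text
120 [-36.6  37.4 283.4] [-67.1  -5.9 315.8]
121 [-36.2  42.  278.2] [-67.7  -7.6 314.6]
122 [-36.4  42.2 275.7] [-11.2 404.   59.7]
123 [-37.2  39.5 275. ] [-12.6 397.1  60.6]
124 [-37.5  39.8 272.5] [-14.3 388.9  62.5]
125 [-37.7  40.2 269.8] [-15.8 381.4  63.9]
126 [-38.2  39.4 268. ] [-42.1 192.2 178.8]
127 [-38.   42.5 263.5] [-43.4 185.3 180.3]
128 [-38.7  39.8 262.8] [-43.6 187.  176.5]
129 [-39.   40.4 260.1] [-45.2 178.4 179.1]
130 [-38.1  47.9 252.8] [-46.2 173.6 179.4]
131 [-34.6  71.  235.4] [-47.5 167.3 180.7]
132 [-34.6  73.2 231.5] [-48.1 166.  178.8]
133 [-35.4  70.4 230.8] [-49.5 158.4 180.9]
```

The gripper shut on nothing. In the depth image the tips sit about 40 mm higher than the pose readout says, while x and y agree. I'll open, go lower and check against the camera again.

>>> servo_tool(targets="0 0 0 0 0 0 0; 0 0 0 0 0 0 0; 0 0 0 0 0 0 0; 0 0 0 0 0 0 0; 0 0 1.2 0 0 0 0; 0 0 1.2 0 0 0 0; 0 0 1.1 0 0 0 0; 0 0 0 0 0 0 0")

```text
t: 4.68
eef_pos: [0.4492, 0.0363, 0.1748]
tool_rot: [-3.125, -0.318, 0.004]
force: [0.1, -0.1, 0.5]
width: 0.0459
```

```bash
python3 -c "
from st import *
p,d=grab('side','s4');state()
for v in range(130,150): print(v,p[v,175],(L(w('side',175,v,d[v,175]))*1000).round(1), (L(w('side',162,v,d[v,162]))*1000).round(1))
"
```

```text
t 4.725 tcp lathe mm [-37.9  80.8 175.5] turn needed deg [-0.   0.1  0. ] F lathe [0.8 0.3 0.5] w 0.0458
130 [209 211 197] [-45.1  -7.6 287.9] [-70.3  -4.7 292.7]
131 [210 211 198] [-45.   -5.  283.9] [-71.   -7.3 292.1]
132 [208 208 196] [-45.5  -6.5 282.6] [-71.4  -8.4 290.5]
133 [206 208 195] [-46.   -7.7 281.1] [-71.7  -7.6 287.7]
134 [170 170 162] [-46.2  -6.9 278.3] [-71.6  -4.4 283.3]
135 [114 113 106] [-38.9  39.7 245.3] [-71.7  -3.  280.1]
136 [116 117 107] [-39.2  39.5 243. ] [-72.5  -6.1 279.8]
137 [117 120 111] [-40.   37.1 242.1] [-72.9  -6.4 277.7]
138 [144 143 134] [-39.8  40.1 237.7] [-53.8 140.8 178.7]
139 [204 206 192] [-40.2  39.4 235.6] [-54.7 136.9 178.6]
140 [199 201 189] [-40.3  41.3 231.9] [-55.4 134.7 177.3]
141 [201 203 189] [-40.6  41.4 229.3] [-56.4 130.7 177.2]
142 [202 205 191] [-40.9  41.2 226.9] [-57.7 123.4 179.4]
143 [165 165 151] [-41.7  38.3 226.4] [-57.8 125.5 175.3]
144 [85 80 72] [-40.7  46.9 218. ] [-58.1 126.8 171.7]
145 [49 68 95] [-30.1 115.4 168.5] [-59.2 121.  172.9]
146 [ 37  92 159] [-30.7 113.7 166.9] [-59.7 120.6 170.4]
147 [ 45  93 161] [-30.7 115.9 162.7] [-59.9 122.  166.7]
148 [ 38  88 153] [-31.2 115.5 160.2] [-60.1 123.6 162.9]
149 [23 43 82] [-31.5 115.8 157.2] [-60.5 123.3 160.3]
```

>>> servo_tool(targets="0 0 0.2 0 0 0 1; 0 0 0 0 0 0 1; 0 0 0 0 0 0 1; 0 0 0 0 0 0 1; 0 0 0 0 0 0 1", grip_force=15)

```text
t: 5.35
eef_pos: [0.4502, 0.036, 0.1742]
tool_rot: [3.125, 0.317, 0.001]
force: [-0.0, -2.4, 0.9]
width: 0.0161
```

```bash
python3 -c "
from st import *
state()
for t in np.arange(.15,2.21,.25):
  c,s=np.cos(t),np.sin(t); print(round(t,2),((-.099*c+.034*s+.055)*1000).round(1),((.034*c+.099*s+.181)*1000).round(1))
"
```

```text
t 5.35 tcp lathe mm [-37.4  80.3 174.2] turn needed deg [ 0. -0. -0.] F lathe [-0.5 -2.3  0.9] w 0.0161
0.15 -37.8 229.4
0.4 -22.9 250.9
0.65 -3.2 268.0
0.9 20.1 279.7
1.15 45.6 285.3
1.4 71.7 284.3
1.65 96.7 277.0
1.9 119.2 263.7
2.15 137.6 245.2
```

>>> servo_tool(targets="0.7 0 -1.1 0 0 0 1; 0.8 0 -1.05 0 0 0 1; 0.95 0 -0.9 0 0 0 1; 1.0 0 -0.8 0 0 0 1; 1.15 0 -0.65 0 0 0 1; 1.2 0 -0.5 0 0 0 1; 1.25 0 -0.35 0 0 0 1; 1.3 0 -0.2 0 0 0 1")

```text
t: 6.35
eef_pos: [0.5329, 0.0531, 0.23]
tool_rot: [3.125, 0.317, 0.001]
force: [-0.6, -4.9, -2.7]
width: 0.0158
```

```bash
python3 -c "
from st import *
state()"
```

```text
t 6.35 tcp lathe mm [ 47.1  80.4 230. ] turn needed deg [ 0. -0. -0.] F lathe [-1.6 -4.7 -2.7] w 0.0158
```

>>> servo_tool(targets="1.3 0 0 0 0 0 1; 1.3 0 0.1 0 0 0 1; 1.25 0 0.3 0 0 0 1; 1.25 0 0.45 0 0 0 1; 1.15 0 0.6 0 0 0 1; 1.1 0 0.75 0 0 0 1; 1.0 0 0.85 0 0 0 1; 0.8 0 0.95 0 0 0 1")

```text
t: 7.35
eef_pos: [0.6231, 0.0719, 0.1895]
tool_rot: [-3.125, -0.317, -0.003]
force: [3.1, -4.9, 1.3]
width: 0.0159
```

```bash
python3 -c "
from st import *
state()"
```

```text
t 7.35 tcp lathe mm [139.2  80.6 189.5] turn needed deg [ 0.  -0.1 -0. ] F lathe [ 2.  -5.4  1.3] w 0.0159
```

>>> servo_tool(targets="0 0 0 0 0 0 0; 0 0 0 0 0 0 0; 0 0 0 0 0 0 0; 0 0 0 0 0 0 0; 0 0 -3 0 0 0 0; 0 0 -4 0 0 0 0; -5 0 0 0 0 0 0; -5 0 0 0 0 0 0")

```text
t: 8.35
eef_pos: [0.5226, 0.0517, 0.2599]
tool_rot: [-3.125, -0.318, -0.002]
force: [-0.5, -1.6, 1.1]
width: 0.0458
```

>>> servo_tool(targets="-5 4 0 0 0 0 0; -5 4 0 0 0 0 0; 0 0 0 0 0 0 0; 0 0 0 0 0 0 0")

```text
t: 8.85
eef_pos: [0.4439, -0.0444, 0.2601]
tool_rot: [3.125, 0.317, 0.002]
force: [0.2, -0.2, -0.0]
width: 0.0458
```

```bash
cat > mark.py <<'E'
from st import *
import sys
def mark(tag):
    p,d=grab('side',tag,(100,60,260,240),3); p=p.astype(int)
    m=(p[:,:,0]>110)&(p[:,:,1]<60)&(p[:,:,2]<60); m[:,:140]=0;m[:,260:]=0
    # intersect rays with front face plane y=-0.012 (lathe), keep ring
    v,u=np.nonzero(m); T=np.array(CI['side']['world_from_camera']); o=L(T[:3,3])
    D=np.array([L(w('side',a,b,1.))-o for a,b in zip(u,v)]); Pt=o+D*((-.012-o[1])/D[:,1])[:,None]
    r=Pt[:,[0,2]]-[0,.13]; k=(np.hypot(*r.T)>.066)&(np.hypot(*r.T)<.092); r=r[k]
    print('mark px',k.sum(),'mean px',u[k].mean(),v[k].mean(),'angle cw from top',np.degrees(np.arctan2(r[:,0].mean(),r[:,1].mean())).round(1))
if __name__=='__main__': state(); mark(sys.argv[1])
E
python3 mark.py s5
```

```text
t 8.85 tcp lathe mm [-59.8   2.8 260.1] turn needed deg [ 0.  -0.1 -0. ] F lathe [ 0.2 -0.2 -0. ] w 0.0458
mark px 51 mean px 201.1764705882353 213.76470588235293 angle cw from top -169.2
```

View pics/s5.png

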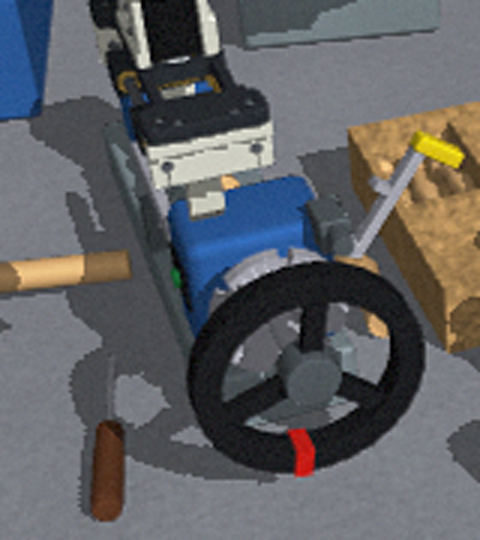

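>>> servo_tool(targets="-0.7 0.3 2 0 0 0 0; 0 0 3 0 0 0 0; 0 0 3 0 0 0 0; 0 0 3 0 0 0 0; 0 0 2 0 0 0 0; 0 0 1 0 0 0 0; 0 0 0 0 0 0 0; 0 0 0 0 0 0 0")

```text
t: 9.9
eef_pos: [0.4381, -0.0486, 0.1202]
tool_rot: [3.125, 0.319, 0.002]
force: [1.0, 0.4, 0.4]
width: 0.046
```

```bash
python3 -c "
from st import *
state([-.0672,0,.12])
r=.082
for t in range(-55,6,5):
  q=np.radians(t); print(t,round(r*np.sin(q)*100,2),round(13+r*np.cos(q)*100-5.7,2))"
```

```text
t 9.9 tcp lathe mm [-66.3  -0.2 120.2] turn needed deg [ 0.  -0.1  0. ] F lathe [1.1 0.2 0.4] w 0.046
shift cm (aligned tool) [-0.09 -0.02  0.02] present tool [-0.09 -0.02  0.02]
-55 -6.72 12.0
-50 -6.28 12.57
-45 -5.8 13.1
-40 -5.27 13.58
-35 -4.7 14.02
-30 -4.1 14.4
-25 -3.47 14.73
-20 -2.8 15.01
-15 -2.12 15.22
-10 -1.42 15.38
-5 -0.71 15.47
0 0.0 15.5
5 0.71 15.47
```

Close on the rim, check the width, then swing.

>>> servo_tool(targets="0 0 0 0 0 0 1; 0 0 0 0 0 0 1; 0 0 0 0 0 0 1; 0 0 0 0 0 0 1", grip_force=20)

```text
t: 10.4
eef_pos: [0.4373, -0.0484, 0.1198]
tool_rot: [-3.125, -0.319, -0.0]
force: [-2.0, 3.1, 3.8]
width: 0.0236
```

>>> servo_tool(targets="0.45 0 -0.55 0 0 0 1; 0.5 0 -0.55 0 0 0 1; 0.5 0 -0.45 0 0 0 1; 0.55 0 -0.45 0 0 0 1; 0.6 0 -0.4 0 0 0 1; 0.65 0 -0.3 0 0 0 1; 0.65 0 -0.3 0 0 0 1; 0.7 0 -0.2 0 0 0 1")

```text
t: 11.4
eef_pos: [0.4818, -0.0392, 0.1517]
tool_rot: [-3.125, -0.319, 0.003]
force: [-4.4, 3.4, 0.6]
width: 0.0237
```

```bash
python3 mark.py s6
```

```text
t 11.4 tcp lathe mm [-21.6   0.3 151.7] turn needed deg [-0.   0.1  0. ] F lathe [-3.6  4.2  0.6] w 0.0237
mark px 64 mean px 180.828125 210.546875 angle cw from top -130.6
```

>>> servo_tool(targets="0.7 0 -0.15 0 0 0 1; 0.7 0 -0.1 0 0 0 1; 0.7 0 -0.05 0 0 0 1; 0.7 0 0.05 0 0 0 1; 0.7 0 0.1 0 0 0 1; 0.7 0 0.15 0 0 0 1; 0.65 0 0.2 0 0 0 1; 0.65 0 0.3 0 0 0 1")

```text
t: 12.45
eef_pos: [0.5365, -0.0279, 0.147]
tool_rot: [-3.125, -0.319, -0.0]
force: [-3.4, 4.4, 2.2]
width: 0.0239
```

```bash
python3 mark.py s7
```

```text
t 12.45 tcp lathe mm [ 34.3   0.3 147. ] turn needed deg [-0. -0.  0.] F lathe [-2.5  5.   2.2] w 0.0239
mark px 62 mean px 169.33870967741936 196.4516129032258 angle cw from top -92.1
```

>>> servo_tool(targets="0 0 0 0 0 0 0; 0 0 0 0 0 0 0; 0 0 0 0 0 0 0; 0 0 -3 0 0 0 0; 0 0 -3 0 0 0 0; -5 0 -1 0 0 0 0; -5.1 0 0 0 0 0 0; 0 0 2 0 0 0 0")

```text
t: 13.5
eef_pos: [0.4354, -0.0504, 0.1978]
tool_rot: [3.123, 0.314, 0.004]
force: [0.5, -0.9, 0.3]
width: 0.0459
```

>>> servo_tool(targets="0 0 3 0 0 0 0; 0 0 3 0 0 0 0; 0 0 1.7 0 0 0 0; 0 0 0 0 0 0 0; 0 0 0 0 0 0 1; 0 0 0 0 0 0 1; 0 0 0 0 0 0 1; 0 0 0 0 0 0 1")

```text
t: 14.5
eef_pos: [0.4377, -0.0484, 0.1201]
tool_rot: [-3.125, -0.319, -0.002]
force: [-2.9, 3.0, 5.2]
width: 0.0239
```

```bash
python3 mark.py s8
```

```text
t 14.5 tcp lathe mm [-6.670e+01  1.000e-01  1.201e+02] turn needed deg [-0.  -0.1  0. ] F lathe [-2.3  3.5  5.2] w 0.0239
mark px 65 mean px 169.6153846153846 196.13846153846154 angle cw from top -91.6
```

Stroke from -55° to about +25°.

>>> servo_tool(targets="0.45 0 -0.55 0 0 0 1; 0.5 0 -0.55 0 0 0 1; 0.5 0 -0.45 0 0 0 1; 0.55 0 -0.45 0 0 0 1; 0.6 0 -0.4 0 0 0 1; 0.65 0 -0.3 0 0 0 1; 0.65 0 -0.3 0 0 0 1; 0.7 0 -0.2 0 0 0 1")

```text
t: 15.55
eef_pos: [0.4817, -0.0392, 0.1517]
tool_rot: [-3.125, -0.319, 0.003]
force: [-4.8, 3.1, -0.5]
width: 0.0234
```

>>> servo_tool(targets="0.7 0 -0.15 0 0 0 1; 0.7 0 -0.1 0 0 0 1; 0.7 0 -0.05 0 0 0 1; 0.7 0 0.05 0 0 0 1; 0.7 0 0.1 0 0 0 1; 0.7 0 0.15 0 0 0 1; 0.65 0 0.2 0 0 0 1; 0.65 0 0.3 0 0 0 1")

```text
t: 16.55
eef_pos: [0.5365, -0.0279, 0.147]
tool_rot: [-3.125, -0.319, 0.0]
force: [-4.3, 4.5, 1.9]
width: 0.0237
```

```bash
python3 mark.py s9
```

```text
t 16.55 tcp lathe mm [ 34.3   0.3 147. ] turn needed deg [-0.  0.  0.] F lathe [-3.4  5.2  1.9] w 0.0237
mark px 62 mean px 191.30645161290323 161.06451612903226 angle cw from top -15.7
```

>>> servo_tool(targets="0 0 0 0 0 0 0; 0 0 0 0 0 0 0; 0 0 0 0 0 0 0; -1.2 0 -0.5 0 0 0 0; -1.1 0 -0.2 0 0 0 0; 0 0 0 0 0 0 1; 0 0 0 0 0 0 1; 0 0 0 0 0 0 1")

```text
t: 17.6
eef_pos: [0.5139, -0.0326, 0.1536]
tool_rot: [-3.125, -0.319, -0.0]
force: [-1.4, 3.1, 1.9]
width: 0.0236
```

>>> servo_tool(targets="0 0 0 0 0 0 1; 0.7 0 0.1 0 0 0 1; 0.7 0 0.2 0 0 0 1; 0.5 0 0.25 0 0 0 1; 0 0 0 0 0 0 1; 0 0 0 0 0 0 1")

```text
t: 18.35
eef_pos: [0.5332, -0.0286, 0.148]
tool_rot: [-3.125, -0.319, -0.002]
force: [1.4, 5.0, -0.8]
width: 0.0238
```

```bash
python3 mark.py s10; python3 - <<'E'
import cv2,numpy as np
p=np.load('s10_p.npy')[110:210,150:250,::-1]
cv2.imwrite('pics/c10.png',cv2.resize(p,None,fx=6,fy=6,interpolation=cv2.INTER_CUBIC))
E
```

```text
t 18.35 tcp lathe mm [ 30.9   0.3 148. ] turn needed deg [-0.  -0.1  0. ] F lathe [ 2.4  4.6 -0.8] w 0.0238
mark px 58 mean px 200.0 157.8793103448276 angle cw from top -1.5
```

View pics/c10.png

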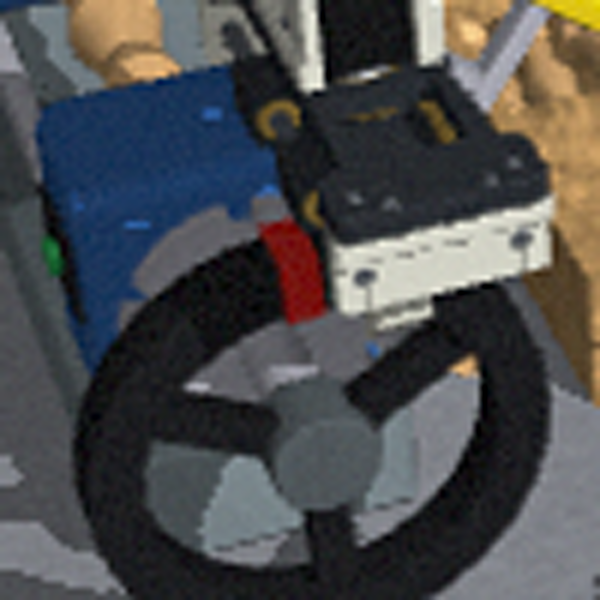

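```bash
python3 - <<'E'
from st import *
from scipy.optimize import least_squares
T=np.array(CI['side']['world_from_camera']); o=L(T[:3,3])
def pl(u,v):
    D=np.array([L(w('side',a,b,1.))-o for a,b in zip(u,v)]); return (o+D*((-.012-o[1])/D[:,1])[:,None])[:,[0,2]]
for f in('s0','s5'):
    p=np.load(f+'_p.npy').astype(int); m=p.max(2)<50; m|=(p[:,:,0]>110)&(p[:,:,1]<60)
    v,u=np.mgrid[140:225,155:248]; u=u.ravel();v=v.ravel(); q=pl(u,v); k=m[v,u]
    def cost(c):
        r=np.hypot(q[:,0]-c[0],q[:,1]-c[1]); i=(r>.0695)&(r<.0885); e=(r>.062)&(r<.0665); # inner gap brightness
        s=(q[:,1]<.13)&(r>.0925)&(r<.097)   # outside below
        return (~k[i]).mean()+k[e].mean()+k[s].mean()
    best=min((cost((x,z)),x,z) for x in np.arange(-.006,.0061,.0005) for z in np.arange(.124,.1361,.0005))
    print(f,best)
p=np.load('s10_p.npy').astype(int); m=(p[:,:,0]>110)&(p[:,:,1]<60)&(p[:,:,2]<60); v,u=np.nonzero(m); k=(u>140)&(u<260)&(v<180); q=pl(u[k],v[k])
for a,b in((.066,.072),(.072,.078),(.078,.084),(.084,.09),(.09,.12)):
    r=np.hypot(q[:,0],q[:,1]-.13); i=(r>a)&(r<b); print(a,i.sum(),q[i].mean(0).round(4),np.degrees(np.arctan2(q[i,0],q[i,1]-.13)).mean().round(1))
E
```

```text
s0 (np.float64(0.5542969842509813), np.float64(-0.0029999999999999975), np.float64(0.131))
s5 (np.float64(0.558533209887259), np.float64(-0.0029999999999999975), np.float64(0.131))
0.066 12 [-0.002   0.1989] -1.7
0.072 14 [-0.0014  0.2049] -1.1
0.078 13 [-0.0026  0.2111] -1.8
0.084 14 [-0.0024  0.217 ] -1.6
0.09 44 [-0.0048  0.2298] -2.7
```

>>> servo_tool(targets="0 0 0 0 0 0 0; 0 0 0 0 0 0 0; 0 0 0 0 0 0 0; 0 0 -4 0 0 0 0; 0 0 -5 0 0 0 0; 0 0 -3 0 0 0 0; 3.5 -2.6 0 0 0 0 0; 3.6 -2.7 0 0 0 0 0")

```text
t: 19.4
eef_pos: [0.5922, 0.0365, 0.2689]
tool_rot: [3.125, 0.314, 0.002]
force: [0.6, -0.1, 0.4]
width: 0.0458
```

>>> servo_tool(targets="3.7 -2.7 0 0 0 0 0; 0 0 0 0 0 0 0; 0 0 0 0 0 0 0")

```text
t: 19.77
eef_pos: [0.6218, 0.0701, 0.2676]
tool_rot: [3.125, 0.318, -0.001]
force: [-0.1, -1.4, -0.8]
width: 0.046
```

```bash
python3 mark.py s11; python3 -c "
from st import *
state([.14,.0805,.187])
p=np.load('s11_p.npy').astype(int);d=np.load('s11_d.npy')
m=(p[:,:,0]>170)&(p[:,:,1]>140)&(p[:,:,2]<80); v,u=np.nonzero(m);k=(u>180)&(u<300)&(v<150)
Q=np.array([L(w('side',a,b,d[b,a])) for a,b in zip(u[k],v[k])]);print('tab',len(Q),np.median(Q,0).round(4),Q.min(0).round(3),Q.max(0).round(3))
"
```

```text
t 19.775 tcp lathe mm [137.6  79.1 267.6] turn needed deg [ 0.   0.1 -0. ] F lathe [-0.4 -1.4 -0.8] w 0.046
mark px 66 mean px 200.0151515151515 158.0151515151515 angle cw from top -1.5
t 19.825 tcp lathe mm [137.3  78.6 267.9] turn needed deg [ 0.   0.  -0.1] F lathe [ 0.  -0.5  0.5] w 0.046
shift cm (aligned tool) [ 0.27 -0.19  8.09] present tool [ 0.27 -0.19  8.09]
tab 102 [0.1345 0.0729 0.2484] [0.118 0.067 0.231] [0.154 0.086 0.262]
```

View pics/s11.png

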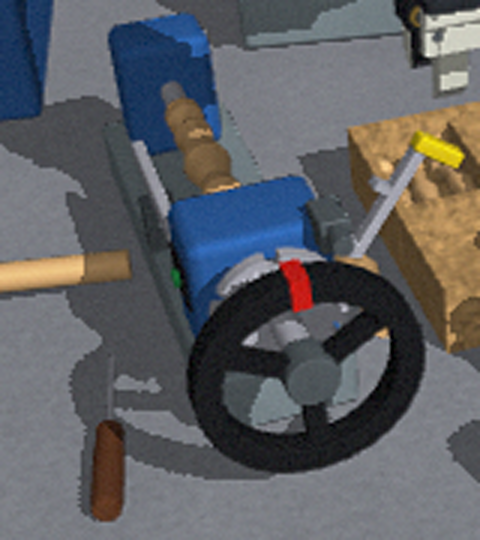

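>>> servo_tool(targets="0.3 -0.2 2 0 0 0 0; 0 0 2 0 0 0 0; 0 0 2 0 0 0 0; 0 0 1.5 0 0 0 0; 0 0 0.6 0 0 0 0; 0 0 0 0 0 0 1; 0 0 0 0 0 0 1; 0 0 0 0 0 0 1", grip_force=15)

```text
t: 20.82
eef_pos: [0.6249, 0.0734, 0.1877]
tool_rot: [-3.125, -0.318, -0.002]
force: [-0.5, -0.1, 0.3]
width: 0.0206
```

>>> servo_tool(targets="0 0 0 0 0 0 1; 0 0 0 0 0 0 1")

```text
t: 21.08
eef_pos: [0.6251, 0.0722, 0.1875]
tool_rot: [3.124, 0.317, 0.002]
force: [1.7, -4.8, 2.8]
width: 0.0156
```

```bash
python3 -c "
from st import *
state()"
```

```text
t 21.075 tcp lathe mm [141.2  80.5 187.5] turn needed deg [ 0.1 -0.1 -0.1] F lathe [ 0.7 -5.   2.8] w 0.0156
```

>>> servo_tool(targets="-0.8 0 -0.95 0 0 0 1; -1.0 0 -0.85 0 0 0 1; -1.1 0 -0.75 0 0 0 1; -1.15 0 -0.6 0 0 0 1; -1.25 0 -0.45 0 0 0 1; -1.25 0 -0.3 0 0 0 1; -1.3 0 -0.1 0 0 0 1; -1.3 0 0 0 0 0 1")

```text
t: 22.08
eef_pos: [0.5362, 0.0538, 0.2284]
tool_rot: [3.124, 0.316, 0.006]
force: [3.8, -5.1, 3.4]
width: 0.0158
```

>>> servo_tool(targets="-1.3 0 0.15 0 0 0 1; -1.3 0 0.3 0 0 0 1; -1.2 0 0.45 0 0 0 1; -1.15 0 0.6 0 0 0 1; -1.0 0 0.75 0 0 0 1; -1.0 0 0.9 0 0 0 1; -0.8 0 1.0 0 0 0 1; 0 0 0 0 0 0 1")

```text
t: 23.08
eef_pos: [0.4581, 0.0377, 0.1848]
tool_rot: [3.124, 0.316, -0.002]
force: [1.4, -7.5, -4.0]
width: 0.016
```

```bash
python3 -c "
from st import *
state()"; python3 mark.py s12
```

```text
t 23.075 tcp lathe mm [-29.3  80.3 184.8] turn needed deg [ 0.1  0.1 -0.1] F lathe [-0.1 -7.6 -4. ] w 0.016
t 23.075 tcp lathe mm [-29.3  80.3 184.8] turn needed deg [ 0.1  0.1 -0.1] F lathe [-0.1 -7.6 -4. ] w 0.016
mark px 66 mean px 200.0151515151515 158.0151515151515 angle cw from top -1.5
```

>>> servo_tool(targets="-0.4 0 0.55 0 0 0 1; -0.4 0 0.55 0 0 0 1; -0.35 0 0.5 0 0 0 1; -0.2 0 0.5 0 0 0 1; -0.1 0 0.4 0 0 0 1; -0.1 0 0.3 0 0 0 1; 0 0 0 0 0 0 1; 0 0 0 0 0 0 1")

```text
t: 24.12
eef_pos: [0.4435, 0.0346, 0.1573]
tool_rot: [3.124, 0.316, -0.001]
force: [1.2, -7.7, -2.1]
width: 0.0159
```

```bash
cat >> mark.py <<'E'
    p=np.load(sys.argv[1]+'_p.npy').astype(int);d=np.load(sys.argv[1]+'_d.npy')
    m=(p[:,:,0]>170)&(p[:,:,1]>140)&(p[:,:,2]<80); v,u=np.nonzero(m);k=(u>150)&(u<300)&(v<150)
    Q=np.array([L(w('side',a,b,d[b,a])) for a,b in zip(u[k],v[k])])
    if len(Q): Q=Q[(Q[:,1]>.06)&(Q[:,1]<.1)];print('tab',len(Q),np.median(Q,0).round(4),np.percentile(Q,5,axis=0).round(3),np.percentile(Q,95,axis=0).round(3))
E
python3 mark.py s13
```

```text
File "mark.py", line 12
    p=np.load(sys.argv[1]+'_p.npy').astype(int);d=np.load(sys.argv[1]+'_d.npy')
IndentationError: unexpected indent
```

>>> servo_tool(targets="0 0 0 0 0 0 0; 0 0 0 0 0 0 0; 0 0 0 0 0 0 0; 0 0 0 0 0 0 0; 0 0 -3 0 0 0 0; 0 0 -5 0 0 0 0; -6 0 -4 0 0 0 0; -6 0 0 0 0 0 0")

```text
t: 25.12
eef_pos: [0.3349, 0.0141, 0.2743]
tool_rot: [-3.125, -0.319, -0.007]
force: [0.1, -0.4, 0.7]
width: 0.0464
```

>>> servo_tool(targets="-6 0 0 0 0 0 0; -6 0 0 0 0 0 0; 0 0 0 0 0 0 0; 0 0 0 0 0 0 0")

```text
t: 25.62
eef_pos: [0.2172, -0.0105, 0.2726]
tool_rot: [3.125, 0.318, 0.003]
force: [0.1, 0.7, -0.8]
width: 0.0458
```

```bash
sed -i 's/state(); mark(sys.argv\[1\])/\n    state(); mark(sys.argv[1])/' mark.py; python3 mark.py s14; python3 - <<'E'
from st import *
q,e=grab('top','t14'); 
p=np.load('s14_p.npy')
c=lambda im,x,y,X,Y,s:cv2.resize(im[y:Y,x:X,::-1],None,fx=s,fy=s,interpolation=cv2.INTER_CUBIC)
cv2.imwrite('pics/c14.png',np.hstack([c(p,150,90,350,250,2.5)[:400],c(q,140,120,300,280,1.875)[:300].copy() if 0 else c(q,140,120,260,280,2.5)]))
m=(q[:,:,0]>180)&(q[:,:,1]>150)&(q[:,:,2]<80);v,u=np.nonzero(m)
Q=np.array([L(w('top',a,b,e[b,a])) for a,b in zip(u,v)]);Q=Q[abs(Q[:,1]-.08)<.02];print('top tab',len(Q),np.median(Q,0).round(4))
E
```

```text
t 25.625 tcp lathe mm [-275.    81.6  272.6] turn needed deg [ 0.  -0.1  0. ] F lathe [ 0.3  0.6 -0.8] w 0.0458
mark px 66 mean px 200.1060606060606 157.92424242424244 angle cw from top -1.3
tab 97 [-0.0453  0.0724  0.2163] [-0.051  0.07   0.194] [-0.04   0.08   0.233]
top tab 75 [-0.0432  0.0798  0.2314]
```

View pics/c14.png

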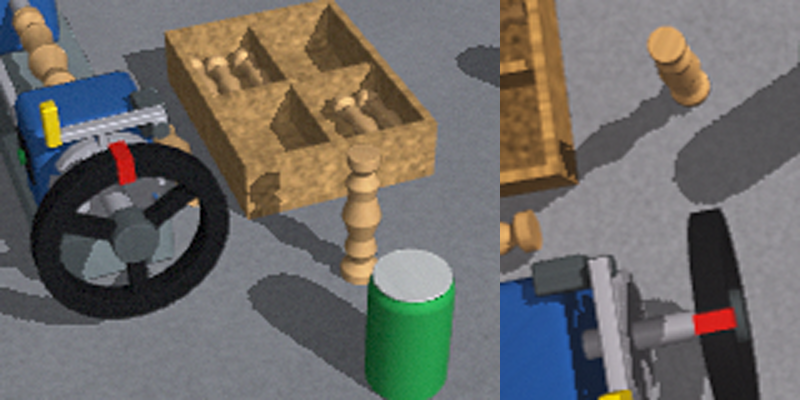

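```bash
python3 -c "
from h import *
print(arm.job_done())"
```

```text
the job is handed in; nothing more can be done
None
```

I lifted the lock bar and threw it back, then turned the handwheel in three strokes until its red mark was at the top. I swung the bar over again so that its tooth dropped into the notch. I then let go, backed the arm clear and handed the job in at about 26 s.

**Last checks**
- **Bar:** the top camera put the tab's top at x -43 mm and z 231 mm, against -44 and 231 mm expected when home. The tooth is therefore fully in the notch.
- **Mark:** the side camera measured it at -1.3° from straight up, inside the 2° limit. My estimate of the wheel's centre is uncertain by about 3 mm, or roughly 2°. A rougher second fit of that centre would put the mark slightly past the top instead.
- **Loose things:** the can and the baluster are standing, and the gripper is open and touching nothing.

**A reading that disagreed:** the depth images showed the fingertips about 4 cm higher than the arm's reported height. Because of this, my first grasp at the tab closed on air. I corrected for the offset from then on, and every later grasp closed on the expected width.

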